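Pin a trolley wheel on its axle

ROBOT

A 6-joint arm with a two-finger parallel gripper is mounted at the origin on the work surface. World frame = base frame: x ahead of the robot, y to its left, z up, the work surface at z = 0. Lengths are in m, angles in rad, forces in N, time in s.
With the tool pointing down it reaches from about 0.35 to 0.775 m from the base axis. Payload 7.3 kg.
Tool frame: the origin (TCP) lies between the finger pads; the fingertips stand 17 mm ahead of it and the grasp point (between the pads) lies 2 mm behind it; z points along the fingers, y is the direction in which the jaws open and shut (so a half turn about z gives the same grasp; the last joint's range is limited). The gripper opens to 92 mm and grips with 3 to 60 N. Pads are 19 mm wide; open, the fingers measure 130 mm over their backs; the gripper's body (75 mm by 190 mm) begins 47 mm behind the grasp point.
Start: joints at [-1.415, 0.342, 1.524, -0, 1.275, -0.146], TCP at [0.156, -0.501, 0.244] pointing down, gripper open.
Joint ranges: [-2.53, 2.53], [-0.77, 2.02], [0.04, 2.7], [-1, 4.14], [0.28, 2.66], [-3.11, 3.11]. Speed limits (rad/s): [2.57, 2.57, 3.14, 3.14, 3.14, 3.14].

INTERFACE

Orientations are given as [roll, pitch, yaw] about the fixed x, y, z axes, in that order (R = Rz(yaw) Ry(pitch) Rx(roll)).
In Python, from cell import sensors, vision, hand_in gives the robot as it stands.
- The arm moves only by the tool step_arm, never from a script. Its argument "series" is a list of rows, each a list of 5 numbers: the opening, from 0 (shut) to 1 (fully open), then the shift along the world's x, y, z each as a share of 25 mm, from -1 to 1, then the turn about the world's z as a share of 0.08 rad, from -1 to 1. A call has 1 to 12 rows; each row shifts and turns the commanded pose from where the row before left it; what a row does not reach is not made up. A row lasts 1/10 s, in which the tool goes at most 50 mm and 8.59 degrees, less where a joint would pass 70% of its speed; a pose out of reach is approached as far as the arm can. A call with a number of a shift or a turn outside -1 to 1 is refused whole. A call with a gripper value outside its range is refused whole. The fingers move at their own pace and stop on an object; "squeeze" is the grip in N (left out, the last holds). Time passes only in rows, so rows that do not move let the fingers close. It gives the time, the measured TCP pose, the force and the opening at its end, in the units of the state.
- sensors.observe(): the state, without advancing time (a new reading comes with each control period).
- vision.read_camera(name): name is "side" or "top" or "wrist"; returns a dict with "pixels" (400x640x3 uint8, blue, green, red), "range_z" (400x640 float32, m along the optical axis (not along the pixel's ray), 0 where there is no reading), "camera_matrix" (3x3 intrinsics, pixels), "pose" (4x4, takes a point from camera to world coordinates). Camera axes: x right, y down, z forward; pixel columns grow to the right and rows downward; lengths in m; the calibration is good to about 2 mm. A picture is of the moment at which its call begins.
- hand_in(): hands the job in, once; it reports no verdict.
The state is a dict: "time": time; "qpos": joint angles; "qvel": joint speeds; "joint_efforts": joint torques, N m; "tool_pos": TCP position; "tool_rot": TCP orientation; "contact_force": force on the tool from outside, world axes, zero at the start; "torque": the same for the moment, N m; "opening": finger opening in m.
Only numpy, scipy, OpenCV 4.12 (cv2) and the standard library are available. Lean on these libraries where they do the work, as an engineer would, in place of code of your own. Each camera call takes 0.05 s, during which the arm holds its last target.

TASK

Fit the wheel to the trolley axle held in the vice: push the wheel fully home along the axle, then put the linchpin from the pin block down through the hole near the axle's end, fully seated with its ring on the outer side, and swing its ring down over the axle end until it clicks past the pin's tip and stays shut. Feel for the hole and never ram the pin; leave everything else as it is.

Things in the scene. Friction and masses are not known exactly. Their poses are not given: they have to be found in the camera images.
- vice: Red bench vice bolted to the table, gripping a blue axle bracket (upright plate, 10 mm, with a split-clamp boss). Origin on the table under the plate, z up; its -x axis runs along the axle to the axle's free end (roughly towards the robot). Axle centre line: level, 190 mm above the table, at y = 0. Jaw tops 113 mm above the table; the vice's screw and handle lie below that, in front
- boss (a point): Centre of the boss's front face, on the axle's centre line, 24 mm in front of the plate; axes as the vice. The steel axle comes out of it: 30 mm round, its last 28 mm milled 22 mm square with the top flat level, 201 mm above the table. A vertical round hole 11.5 mm wide (edge broken 0.5 mm) goes right through the square end, its centre 13 mm from the axle's end face
- bore_mark (a point): Point fixed to the vice, level with the axle's top flat, above its centre line, 90 mm in front of the plate: the hole's mouth at the middle setting; axes as the vice. The axle is clamped fast, but how far it sticks out was never set: the real hole lies up to 10 mm from this point along the vice's x, either way, none sideways, and must be felt for
- wheel (a joint): How far the wheel stands out along the axle from home, m: 0 = fully home against the bracket's boss; it starts 26 to 32 mm out, hiding the hole. It slides with about 5 N of friction and stays where it is left; the tyre also turns freely
- wheel_face (a point): Centre of the wheel's outer face, on the axle's centre line, in the plane of the tyre's outer side; axes as the vice. Black tyre 125 mm across, 36 mm wide, flat-sided out to 55 mm radius; orange centre; the hub with a steel washer (45 mm across) stands 7 mm further out. With the wheel home this point is 64 mm in front of the plate (26 mm behind bore_mark)
- linchpin: Yellow-zinc linchpin, upright in one of the pin block's holes. Origin on its axis at the head's underside, where it seats; z up. Shank 10 mm round, 40 mm long, tip broken 0.8 mm. Head 14 mm square, 33 mm tall; the ring pivots 6 mm above the origin on a line along y and starts standing out level to the pin's -x side. Take the head by its y sides, higher than 15 mm, clear of the ring. About 100 g
- pin_tip (a point): Centre of the end of the linchpin's shank, 40 mm below its origin. A small sprung steel ball (7 mm) stands 2 mm out of it and gives under about 3 to 5 N
- ring (a joint): Angle (rad) of the linchpin's wire ring (wire 4 mm, 45 mm wide, its end 48.5 mm from the pivot): 0 = level, to the pin's -x side; 1.57 = straight down, its end under the pin's tip. A light spring holds it open and swings it back if let go early. At 1.45 to 1.57 its end meets the sprung ball in the tip and takes about 5 N to click past; then it stays shut by itself, at about 1.63 (stop 1.75)
- pin_block: Wooden block 64 x 240 x 50 mm, fixed, with three upright 12 mm through-holes 75 mm apart along its y axis; origin under its centre. The pins stand in the holes, heads on the top face
- hitch_pin: Steel pin with a red loop handle, 40 mm tall above the block, in another hole of the block: leave it
- clevis_pin: Plain steel flat-headed pin in another hole of the block: leave it
- oil_bottle: Yellow oil bottle, 52 mm across, 130 mm tall; origin under its centre
- spanner: Spanner 190 mm long lying on the bench
- spare_wheel: Grey-centred castor wheel, 100 mm across, lying flat, 36 mm tall
- washer_tray: Blue two-part tray 100 x 140 x 30 mm
- big_washer: Steel washer 45 mm across, 4 mm thick, lying flat
- mallet: Hammer 270 mm long lying on the bench

How it is judged:
By the outcome, as a careful person would: the job done as asked, in the order asked, and still so for the second after the job is handed in, with the robot touching nothing.
It also fails if it takes over 72 s, if anything falls off the work surface, if the arm or the gripper's body presses on something with over 40 N, if the wrist force passes 120 N, or if a joint passes its speed limit or range.

## Working session

There is one attempt and no reset: what is moved stays moved. The work goes in short steps, Python scripts to look and compute and a tool call to move; the robot and the scene stay as the last step left them, time stands still between calls to the robot, and variables do not carry over. Pictures are saved under pics/ and viewed, and the job is handed in when it is done.

Besides the shell and the picture viewer there is one more tool, called after "Emit:" in YAML: its name, and indented under it one key for each argument. step_arm: Moves the arm, as the interface text tells. Its arguments: {"type":"object","properties":{"series":{"type":"array","items":{"type":"array","items":{"type":"number","minimum":-1,"maximum":1}}},"squeeze":{"type":"number"}},"required":["series"]}

```bash
ls; mkdir -p pics
python3 - <<'E'
from cell import sensors, vision
import cv2, numpy as np, pickle
print(sensors.observe())
for n in ["side","top","wrist"]:
    d=vision.read_camera(n)
    cv2.imwrite(f"pics/{n}0.png",d["pixels"])
    pickle.dump(d,open(f"pics/{n}0.pkl","wb"))
    print(n,d["camera_matrix"].round(1).tolist(),d["pose"].round(4).tolist())
E
```

```text
pics
{'time': 0.0, 'qpos': array([-1.41496375e+00,  3.42722492e-01,  1.52502410e+00,  1.19233104e-05,
        1.27542256e+00, -1.45986043e-01]), 'qvel': array([ 4.88546358e-04, -9.63221778e-04,  5.06800349e-05,  6.21025029e-04,
       -5.73350140e-04, -6.51044420e-04]), 'joint_efforts': array([ 2.56048981e-03, -4.31234980e+01, -2.44224536e+01,  7.19659659e-02,
        5.58728515e-02, -1.49826355e-04]), 'tool_pos': array([ 0.15603015, -0.50086803,  0.2430426 ]), 'tool_rot': array([-3.14003458e+00, -2.40611068e-04,  3.01814949e-01]), 'contact_force': array([-0.34392024,  0.04474776, -0.14507747]), 'torque': array([-0.01895546,  0.01764129, -0.04282639]), 'opening': 0.09183858929836324}
side [[384.8, 0.0, 319.4], [0.0, 384.8, 200.7], [0.0, 0.0, 1.0]] [[-0.832, -0.4067, 0.3772, 0.1639], [-0.5545, 0.6291, -0.5448, 0.6081], [-0.0157, -0.6625, -0.7489, 0.8649], [0.0, 0.0, 0.0, 1.0]]
top [[380.1, 0.0, 318.8], [0.0, 380.1, 198.3], [0.0, 0.0, 1.0]] [[-0.0022, -0.9852, 0.1711, 0.3568], [-1.0, 0.003, 0.0044, 0.0486], [-0.0048, -0.1711, -0.9852, 1.3047], [0.0, 0.0, 0.0, 1.0]]
wrist [[286.5, 0.0, 320.7], [0.0, 286.5, 196.0], [0.0, 0.0, 1.0]] [[0.2971, -0.9214, -0.2507, 0.2233], [-0.9548, -0.2874, -0.0752, -0.4812], [-0.0027, 0.2617, -0.9651, 0.3834], [0.0, 0.0, 0.0, 1.0]]
```

View pics/side0.png

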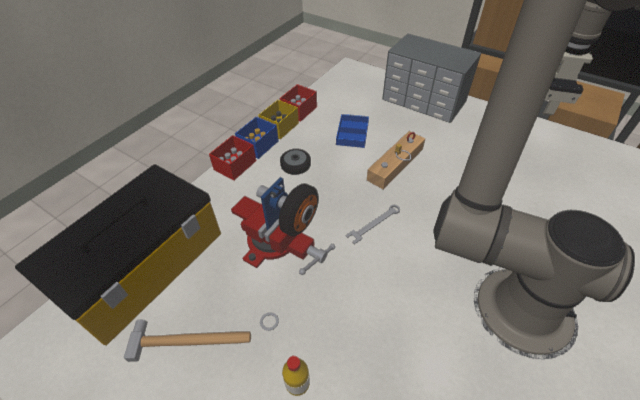

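View pics/top0.png

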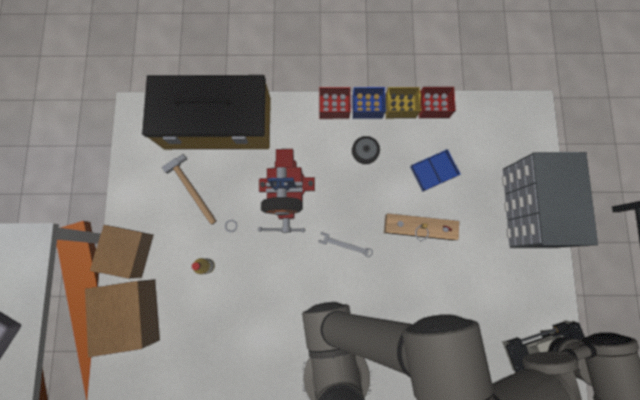

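View pics/wrist0.png

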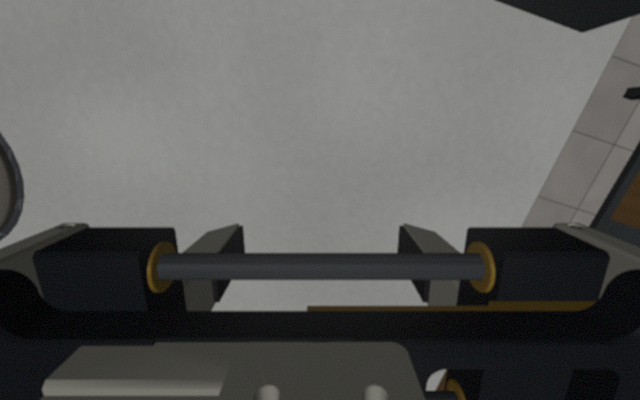

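Run:
```python
import cv2
s=cv2.imread("pics/side0.png"); t=cv2.imread("pics/top0.png")
a=cv2.resize(s[165:285,225:345],(600,600),interpolation=cv2.INTER_CUBIC)
b=cv2.resize(s[120:200,355:435],(600,600),interpolation=cv2.INTER_CUBIC)
cv2.imwrite("pics/c1.png",a);cv2.imwrite("pics/c2.png",b)
cv2.imwrite("pics/c3.png",cv2.resize(t[140:260,240:480],(800,400),interpolation=cv2.INTER_CUBIC))
```

```text
(no output)
```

View pics/c1.png

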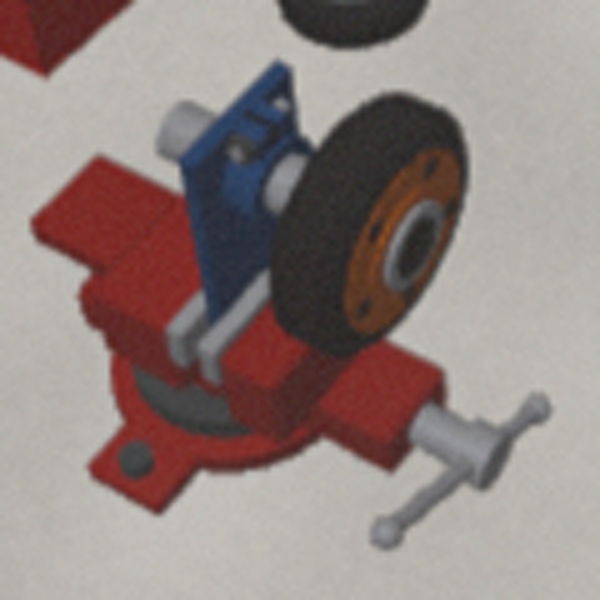

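View pics/c2.png

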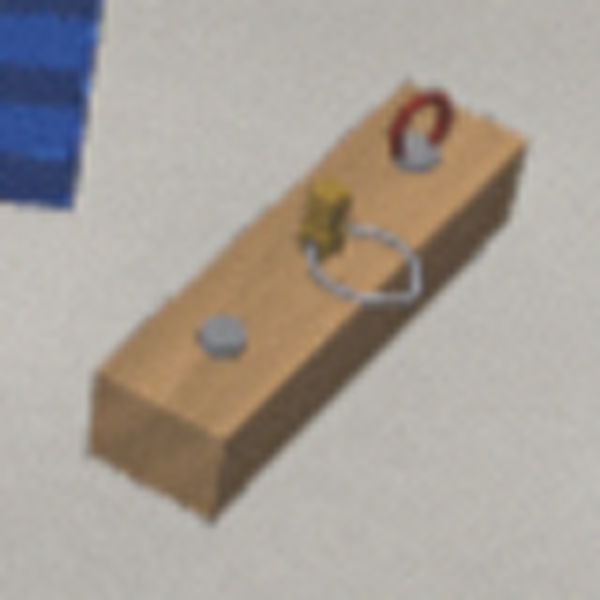

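View pics/c3.png

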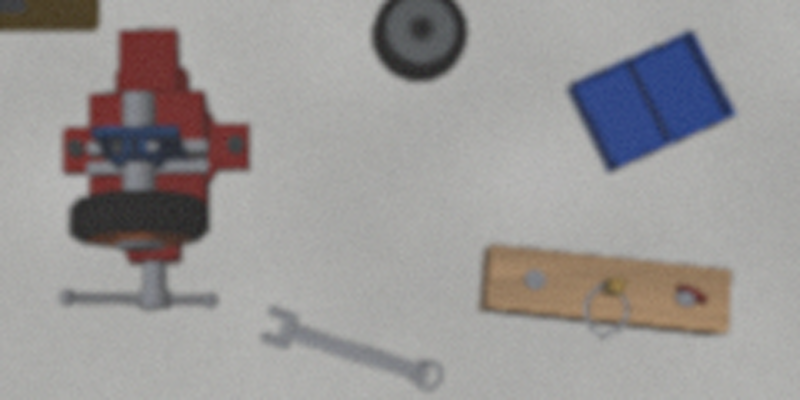

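```bash
cat > h.py <<'E'
import numpy as np, cv2, pickle
def load(n): return pickle.load(open(n,"rb"))
def ray(d,u,v):
    K=d["camera_matrix"];P=d["pose"]
    r=P[:3,:3]@np.array([(u-K[0,2])/K[0,0],(v-K[1,2])/K[1,1],1.]); return P[:3,3],r
def onz(d,u,v,z):
    c,r=ray(d,u,v); return c+r*(z-c[2])/r[2]
def cloud(d):
    K=d["camera_matrix"];P=d["pose"];Z=d["range_z"]
    v,u=np.mgrid[:Z.shape[0],:Z.shape[1]]
    p=np.stack([(u-K[0,2])/K[0,0]*Z,(v-K[1,2])/K[1,1]*Z,Z],-1)
    return p@P[:3,:3].T+P[:3,3], Z>0
def proj(d,p):
    P=d["pose"];K=d["camera_matrix"]
    c=(np.asarray(p)-P[:3,3])@P[:3,:3]; return c[...,:2]/c[...,2:]*[K[0,0],K[1,1]]+[K[0,2],K[1,2]]
def tri(*rs):
    A=np.zeros((3,3));b=np.zeros(3)
    for c,r in rs:
        r=r/np.linalg.norm(r);M=np.eye(3)-np.outer(r,r);A+=M;b+=M@c
    return np.linalg.solve(A,b)
def snap(n,tag):
    from cell import vision
    d=vision.read_camera(n); cv2.imwrite(f"pics/{tag}.png",d["pixels"]); pickle.dump(d,open(f"pics/{tag}.pkl","wb")); return d
E
python3 - <<'E'
from h import *
s=load("pics/side0.pkl");t=load("pics/top0.pkl")
print("head",onz(s,398.3,144.7,.083),onz(t,423.9,225,.083))
pt,ok=cloud(t); ps,ok2=cloud(s)
for d,p,n in((t,pt,"t"),(s,ps,"s")):
    hsv=cv2.cvtColor(d["pixels"],cv2.COLOR_BGR2HSV)
    # orange of wheel
    o=(hsv[...,0]>3)&(hsv[...,0]<16)&(hsv[...,1]>130)&(abs(p[...,2]-.19)<.05)&(p[...,0]>.4)&(p[...,0]<.8)&(abs(p[...,1]-.1)<.2)
    print(n,"orange",o.sum(),p[o].mean(0),p[o].std(0))
    k=(hsv[...,2]<60)&(p[...,2]>.235)&(p[...,2]<.27)&(p[...,0]>.4)&(p[...,0]<.8)&(p[...,1]>0)&(p[...,1]<.3)
    print("tyre top",k.sum(),p[k].min(0),p[k].max(0),p[k].mean(0))
    b=(hsv[...,0]>95)&(hsv[...,0]<125)&(hsv[...,1]>120)&(p[...,2]>.16)&(p[...,0]>.4)&(p[...,0]<.8)&(p[...,1]>0)&(p[...,1]<.3)
    q=p[b];print("blue",b.sum(),q.min(0),q.max(0),q.mean(0))
print(onz(t,281,165,.2),onz(t,281,230,.1))
E
```

```text
head [ 0.48089155 -0.28639961  0.083     ] [ 0.48057245 -0.28417121  0.083     ]
t orange 0 [nan nan nan] [nan nan nan]
tyre top 330 [0.51087234 0.12105508 0.23526398] [0.54260741 0.20961956 0.25792623] [0.52628173 0.16356065 0.2467671 ]
blue 7 [0.59763199 0.1430213  0.22284938] [0.60193757 0.19215528 0.22930787] [0.59990703 0.17421655 0.22664345]
s orange 258 [0.50901476 0.17419142 0.20156373] [0.00088894 0.02430529 0.02346413]
tyre top 435 [0.50878337 0.12516004 0.23502781] [0.54355936 0.20963271 0.25520791] [0.52257615 0.17513423 0.24620097]
blue 133 [0.57729537 0.13384197 0.16606275] [0.60384631 0.20539854 0.22934287] [0.59323144 0.17655042 0.21803574]
[0.6501533  0.16650623 0.2       ] [0.46415571 0.174027   0.1       ]<stdin>:9: RuntimeWarning: Mean of empty slice.
  ret = um.true_divide(
  ret = _var(a, axis=axis, dtype=dtype, out=out, ddof=ddof,
  arrmean = um.true_divide(arrmean, div, out=arrmean,
  ret = um.true_divide(
```

Run:
```python
from h import *
s=load("pics/side0.pkl");t=load("pics/top0.pkl")
ps,_=cloud(s)
hsv=cv2.cvtColor(s["pixels"],cv2.COLOR_BGR2HSV)
o=(hsv[...,0]>3)&(hsv[...,0]<16)&(hsv[...,1]>130)&(abs(ps[...,2]-.19)<.05)&(ps[...,0]>.4)&(ps[...,0]<.8)&(abs(ps[...,1]-.1)<.2)
q=ps[o]; A=np.c_[q[:,1:],np.ones(len(q))]; c,*_=np.linalg.lstsq(A,q[:,0],rcond=None); print("x=ay+bz+c",c,"x at y.17,z.19",c@[.17,.19,1]); print("resid",(A@c-q[:,0]).std())
# blue plate front/top
ptz,_=cloud(t)
for d,p in((s,ps),(t,ptz)):
  hs=cv2.cvtColor(d["pixels"],cv2.COLOR_BGR2HSV)
  b=(hs[...,0]>95)&(hs[...,0]<125)&(hs[...,1]>100)&(p[...,2]>.12)&(p[...,0]>.5)&(p[...,0]<.8)&(p[...,1]>.05)&(p[...,1]<.3)
  v,u=np.nonzero(b); 
  for i in range(0,len(v),max(1,len(v)//25)): print(u[i],v[i],p[v[i],u[i]].round(3))
  print()
# tyre points within plane
k=(hsv[...,2]<70)&(abs(ps[...,0]-(ps[...,1]*c[0]+ps[...,2]*c[1]+c[2]))<.003)&(ps[...,2]>.12)&(ps[...,2]<.26)&(abs(ps[...,1]-.17)<.08)
q=ps[k];print("tyreface",k.sum(),q.min(0),q.max(0))
# circle fit outline: outer extents of all wheel pts
w=(k|o); m=w.astype(np.uint8)*255
q=ps[w]; hull=cv2.convexHull(q[:,1:].astype(np.float32))[:,0]
print(cv2.minEnclosingCircle(q[:,1:].astype(np.float32)))
```

```text
x=ay+bz+c [-0.01819475 -0.0008902   0.51236356] x at y.17,z.19 0.5091013136475425
resid 0.0007729911344865799
280 178 [0.603 0.134 0.225]
278 181 [0.6   0.145 0.227]
277 183 [0.598 0.151 0.226]
276 185 [0.598 0.156 0.224]
279 186 [0.587 0.158 0.228]
280 187 [0.585 0.158 0.226]
269 189 [0.603 0.175 0.225]
269 190 [0.601 0.178 0.224]
267 191 [0.602 0.184 0.226]
278 191 [0.581 0.17  0.226]
283 192 [0.579 0.156 0.211]
266 194 [0.598 0.192 0.226]
279 195 [0.58  0.169 0.212]
262 197 [0.601 0.203 0.224]
271 198 [0.593 0.184 0.208]
270 199 [0.594 0.186 0.206]
269 200 [0.597 0.187 0.202]
262 201 [0.602 0.204 0.211]
276 201 [0.578 0.184 0.207]
276 202 [0.578 0.185 0.204]
264 204 [0.598 0.204 0.203]
264 205 [0.598 0.205 0.201]
273 206 [0.584 0.19  0.192]
264 209 [0.6   0.205 0.185]
266 216 [0.598 0.205 0.161]
268 226 [0.597 0.205 0.124]

284 178 [0.604 0.154 0.229]
271 179 [0.601 0.192 0.229]
273 179 [0.601 0.186 0.227]
275 179 [0.602 0.181 0.222]
277 179 [0.601 0.175 0.228]
279 179 [0.601 0.169 0.228]
281 179 [0.602 0.163 0.225]
283 179 [0.601 0.157 0.227]
285 179 [0.601 0.151 0.228]
287 179 [0.602 0.146 0.223]
289 179 [0.602 0.14  0.224]
291 179 [0.601 0.134 0.227]
269 180 [0.599 0.198 0.224]
271 180 [0.598 0.192 0.226]
273 180 [0.597 0.186 0.23 ]
275 180 [0.598 0.181 0.226]
277 180 [0.598 0.174 0.228]
280 180 [0.599 0.166 0.224]
282 180 [0.598 0.16  0.225]
284 180 [0.598 0.154 0.227]
286 180 [0.598 0.148 0.228]
288 180 [0.599 0.143 0.224]
290 180 [0.599 0.137 0.224]
278 181 [0.595 0.172 0.227]
283 181 [0.595 0.157 0.228]
278 182 [0.592 0.171 0.229]
278 183 [0.589 0.171 0.229]
282 183 [0.589 0.16  0.227]
282 184 [0.586 0.16  0.227]
282 185 [0.583 0.16  0.229]

tyreface 241 [0.50721429 0.11392374 0.14159213] [0.51269149 0.22324507 0.24787382]
((0.16718505322933197, 0.19458991289138794), 0.056181248277425766)
```

Emit:
step_arm:
  series:
    - [0.65, 1, 0.75, 0.5, -0.9]
    - [0.65, 1, 0.75, 0.5, -0.9]
    - [0.65, 1, 0.75, 0, -0.9]
    - [0.65, 1, 0.75, 0, -0.9]
    - [0.65, 1, 0.75, 0, 0]
    - [0.65, 1, 0.75, 0, 0]
    - [0.65, 1, 0.75, 0, 0]
    - [0.65, 1, 0.75, 0, 0]
    - [0.65, 1, 0.75, 0, 0]
    - [0.65, 1, 0.75, 0, 0]
    - [0.65, 1, 0.75, 0, 0]
    - [0.65, 0, 0, 0, 0]

```text
time: 1.35
tool_pos: [0.4332, -0.2928, 0.2684]
tool_rot: [-3.141, -0.0, 0.017]
contact_force: [-0.3, -1.4, 0.0]
opening: 0.0597
```

Run:
```python
from h import *
d=snap("wrist","w1")
p,ok=cloud(d)
from cell import sensors
o=sensors.observe();print(o["tool_pos"],o["tool_rot"],o["time"],o["opening"])
hs=cv2.cvtColor(d["pixels"],cv2.COLOR_BGR2HSV)
```

```text
[ 0.43189255 -0.29392138  0.26832603] [-3.14116593e+00  5.87913812e-04  1.68220111e-02] 1.4 0.05961745164302465
```

View pics/w1.png

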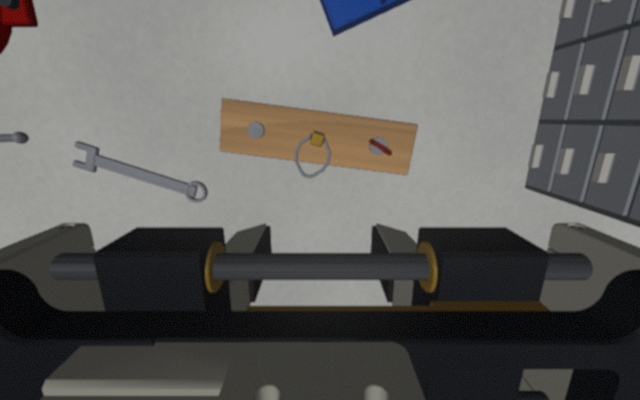

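Emit:
step_arm:
  series:
    - [0.65, 0, 1, 0, 0]
    - [0.65, 0, 1, 0, 0]
    - [0.65, 0, 1, 0, 0]
    - [0.65, 0, 1, 0, 0]
    - [0.65, 0, 1, 0, 0]
    - [0.65, 0, 1, 0, 0]
    - [0.65, 0, 1, 0, 0]
    - [0.65, 0, 1, 0, 0]
    - [0.65, 0, 1, 0, 0]
    - [0.65, 0, 1, 0, 0]
    - [0.65, 0, 1, 0, 0]
    - [0.65, 0, 1, 0, 0]

```text
time: 2.6
tool_pos: [0.4306, 0.0049, 0.2687]
tool_rot: [3.141, 0.0, 0.012]
contact_force: [-0.2, 0.2, 0.3]
opening: 0.0597
```

Emit:
step_arm:
  series:
    - [0.65, 0, 1, 0, 0]
    - [0.65, 0, 1, 0, 0]
    - [0.65, 0, 1, 0, 0]
    - [0.65, 0, 0.5, 0, 0]
    - [0.65, 0, 0, 0, 0]
    - [0.65, 0, 0, 0, 0]

```text
time: 3.2
tool_pos: [0.4311, 0.0916, 0.2687]
tool_rot: [3.141, 0.0, 0.014]
contact_force: [0.6, 0.4, -0.6]
opening: 0.0596
```

Run:
```python
from h import *
d=snap("wrist","w2")
from cell import sensors
o=sensors.observe();print(o["tool_pos"],o["tool_rot"],o["time"],o["opening"])
```

```text
[0.43109182 0.09141892 0.26866999] [3.14091936e+00 2.29155438e-04 1.30708300e-02] 3.25 0.05990509062086821
```

View pics/w2.png

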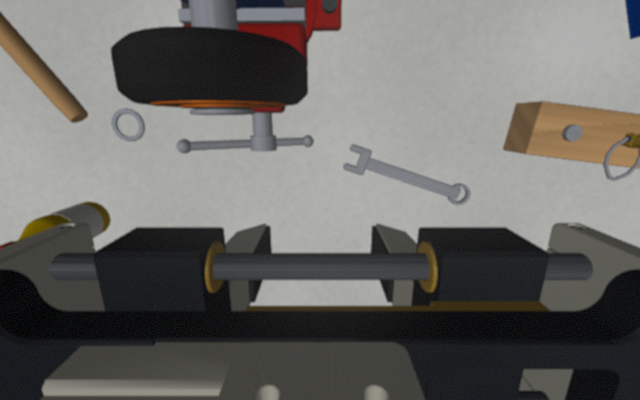

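Emit:
step_arm:
  series:
    - [0.65, 0, 1, 0, 0]
    - [0.65, 0, 1, 0, 0]
    - [0.65, 0, 1, -0.5, 0]
    - [0.65, 0, 0.1, -0.5, 0]
    - [0.65, 0.2, 0, -1, 0]
    - [0.65, 0.5, 0, 0, 0]
    - [0.65, 0.5, 0, 0, 0]
    - [0.65, 0.5, 0, 0, 0]
    - [0.65, 0.2, 0, 0, 0]
    - [0.65, 0, 0, 0, 0]

```text
time: 4.25
tool_pos: [0.4797, 0.1692, 0.2192]
tool_rot: [3.142, -0.001, 0.012]
contact_force: [-0.2, -0.9, -0.4]
opening: 0.0599
```

Run:
```python
from h import *
d=snap("wrist","w3")
from cell import sensors
o=sensors.observe();print(o["tool_pos"],o["tool_rot"],o["time"],o["opening"],o["contact_force"])
p,ok=cloud(d)
# tyre top edge face/ back etc
for v in range(0,400,20): print(v,[tuple(p[v,u].round(3)) for u in (280,320,360)])
```

```text
[0.47897134 0.16940538 0.21906039] [ 3.14150514e+00 -6.90396853e-05  1.27621392e-02] 4.3 0.059709390014190254 [-0.18990782  0.69266887  0.15249649]
0 [(np.float64(0.597), np.float64(0.187), np.float64(0.225)), (np.float64(0.597), np.float64(0.17), np.float64(0.224)), (np.float64(0.598), np.float64(0.154), np.float64(0.223))]
20 [(np.float64(0.596), np.float64(0.19), np.float64(0.201)), (np.float64(0.589), np.float64(0.17), np.float64(0.227)), (np.float64(0.59), np.float64(0.153), np.float64(0.223))]
40 [(np.float64(0.597), np.float64(0.195), np.float64(0.163)), (np.float64(0.582), np.float64(0.17), np.float64(0.226)), (np.float64(0.586), np.float64(0.151), np.float64(0.208))]
60 [(np.float64(0.594), np.float64(0.202), np.float64(0.113)), (np.float64(0.578), np.float64(0.17), np.float64(0.206)), (np.float64(0.578), np.float64(0.15), np.float64(0.205))]
80 [(np.float64(0.579), np.float64(0.203), np.float64(0.113)), (np.float64(0.569), np.float64(0.17), np.float64(0.203)), (np.float64(0.58), np.float64(0.138), np.float64(0.113))]
100 [(np.float64(0.564), np.float64(0.203), np.float64(0.
[... 1953 characters left out ...]
, np.float64(0.178), np.float64(0.304)), (np.float64(0.505), np.float64(0.169), np.float64(0.303)), (np.float64(0.505), np.float64(0.16), np.float64(0.303))]
340 [(np.float64(0.504), np.float64(0.177), np.float64(0.308)), (np.float64(0.506), np.float64(0.169), np.float64(0.31)), (np.float64(0.505), np.float64(0.16), np.float64(0.309))]
360 [(np.float64(0.505), np.float64(0.176), np.float64(0.315)), (np.float64(0.505), np.float64(0.169), np.float64(0.315)), (np.float64(0.506), np.float64(0.161), np.float64(0.315))]
380 [(np.float64(0.506), np.float64(0.176), np.float64(0.32)), (np.float64(0.506), np.float64(0.169), np.float64(0.319)), (np.float64(0.505), np.float64(0.162), np.float64(0.319))]
```

View pics/w3.png

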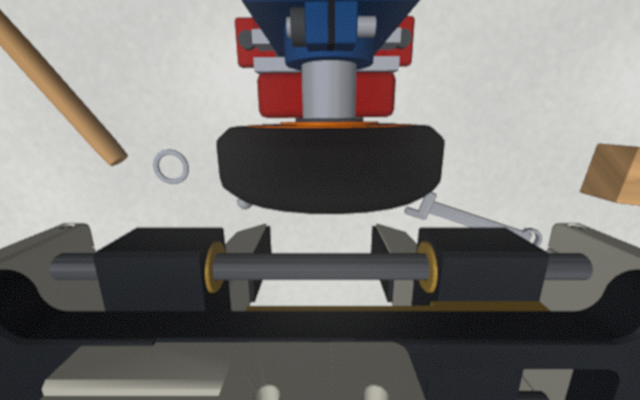

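Emit:
step_arm:
  series:
    - [0.65, 0.4, 0, 0, 0]
    - [0.65, 0.4, 0, 0, 0]
    - [0.65, 0.2, 0, 0, 0]
    - [0.65, 0.2, 0, 0, 0]
    - [0.65, 0.2, 0, 0, 0]
    - [0.65, 0.2, 0, 0, 0]

```text
time: 4.9
tool_pos: [0.5177, 0.1706, 0.2184]
tool_rot: [-3.141, 0.003, 0.015]
contact_force: [-5.7, 2.5, 2.4]
opening: 0.0595
```

Run:
```python
from h import *
d=load("pics/w3.pkl");p,ok=cloud(d)
hs=cv2.cvtColor(d["pixels"],cv2.COLOR_BGR2HSV)
# axle rows 65..118: points with z between .185 and .21
for v in range(62,118,5):
    m=(p[v,:,2]>.175)&(p[v,:,2]<.215)&(hs[v,:,1]<60)
    u=np.nonzero(m)[0]; u=u[(u>260)&(u<400)]
    if len(u): print(v,u[0],u[-1],p[v,u[0]].round(4),p[v,u[-1]].round(4),((onz(d,u[0]-.5,v,.19)+onz(d,u[-1]+.5,v,.19))/2).round(4))
```

```text
62 305 372 [0.5776 0.1777 0.2012] [0.5791 0.1427 0.1951] [0.5797 0.1601 0.19  ]
67 288 368 [0.5774 0.1879 0.1868] [0.5785 0.1429 0.1835] [0.5772 0.1657 0.19  ]
72 302 355 [0.5739 0.1797 0.1936] [0.5742 0.1513 0.1944] [0.5746 0.1654 0.19  ]
77 302 355 [0.5714 0.1797 0.1941] [0.5716 0.1513 0.1946] [0.5721 0.1654 0.19  ]
82 302 355 [0.5689 0.1797 0.1936] [0.5691 0.1512 0.1946] [0.5695 0.1653 0.19  ]
87 302 354 [0.5664 0.1798 0.1929] [0.5664 0.1518 0.1964] [0.5669 0.1655 0.19  ]
92 303 354 [0.5637 0.1791 0.1951] [0.564  0.1515 0.195 ] [0.5643 0.1652 0.19  ]
97 303 354 [0.5611 0.1791 0.1953] [0.5616 0.1513 0.1937] [0.5616 0.1652 0.19  ]
102 303 354 [0.5586 0.1792 0.1944] [0.5589 0.1513 0.195 ] [0.559  0.1651 0.19  ]
107 303 354 [0.556  0.1792 0.1941] [0.5563 0.1512 0.1948] [0.5563 0.1651 0.19  ]
112 303 354 [0.5533 0.1793 0.1933] [0.5536 0.1511 0.1949] [0.5536 0.165  0.19  ]
117 303 354 [0.5506 0.1793 0.1939] [0.551  0.1509 0.1943] [0.5508 0.165  0.19  ]
```

Emit:
step_arm:
  series:
    - [0.65, 0.2, 0, 0, 0]
    - [0.65, 0.16, 0, 0, 0]
    - [0.65, 0, 0, 0, 0]

```text
time: 5.2
tool_pos: [0.527, 0.1707, 0.2184]
tool_rot: [-3.141, 0.003, 0.015]
contact_force: [-4.1, 1.7, 2.4]
opening: 0.0597
```

Emit:
step_arm:
  series:
    - [0.65, 0.08, 0, 0, 0]
    - [0.65, 0, 0, 0, 0]

```text
time: 5.4
tool_pos: [0.5272, 0.1708, 0.2183]
tool_rot: [-3.141, 0.006, 0.015]
contact_force: [-10.4, 3.3, 4.9]
opening: 0.0599
```

Emit:
step_arm:
  series:
    - [0.65, 0.08, 0, 0, 0]
    - [0.65, 0, 0, 0, 0]

```text
time: 5.6
tool_pos: [0.5274, 0.1708, 0.2183]
tool_rot: [-3.141, 0.01, 0.015]
contact_force: [-17.3, 2.1, 7.9]
opening: 0.0596
```

Emit:
step_arm:
  series:
    - [0.65, -1, -0.2, 0, 0]
    - [0.65, -1, 0, 0, 0]
    - [0.65, -0.3, 0, 0, 0]
    - [0.65, 0, 0, 0, 0]
    - [0.65, 0, 0, 0, 0]

```text
time: 6.1
tool_pos: [0.4753, 0.165, 0.2191]
tool_rot: [-3.142, -0.002, 0.014]
contact_force: [-0.1, 0.6, 0.2]
opening: 0.0596
```

Run:
```python
from h import *
d=snap("wrist","w4")
from cell import sensors
o=sensors.observe();print(o["tool_pos"],o["tool_rot"],o["time"],o["opening"],o["contact_force"])
s=snap("side","s4"); 
cv2.imwrite("pics/s4c.png",cv2.resize(s["pixels"][165:285,225:345],(600,600),interpolation=cv2.INTER_CUBIC))
cv2.imwrite("pics/w4c.png",cv2.resize(d["pixels"][120:240,240:400],(800,600),interpolation=cv2.INTER_CUBIC))
```

```text
[0.47531324 0.16498415 0.21887973] [-3.14158822e+00 -1.20995215e-03  1.36037976e-02] 6.15 0.05972081077784336 [-0.30319572  0.92514914 -0.08815305]
```

View pics/w4c.png

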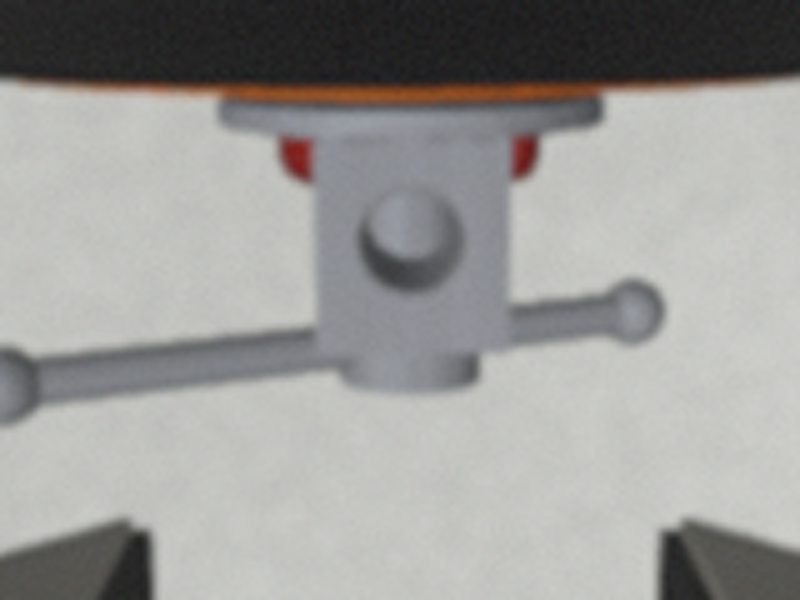

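View pics/s4c.png

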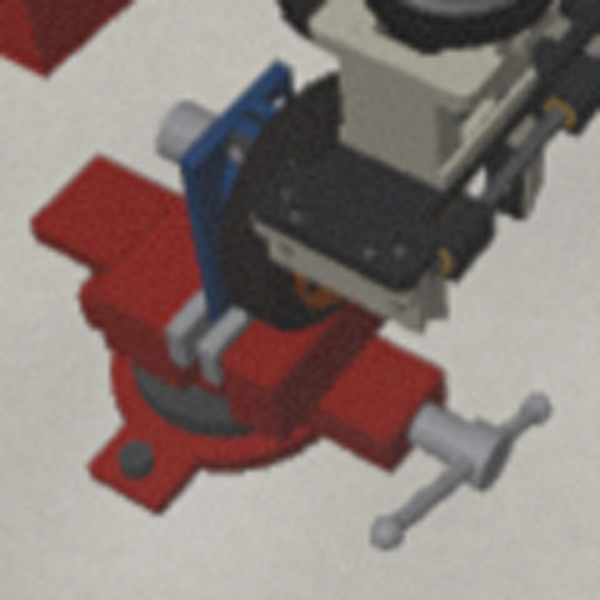

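Run:
```python
from h import *
d=load("pics/w4.pkl")
h=onz(d,322.2,167.6,.201);print("hole",h)
for e in((316,150),(316,330),(511,150),(512,330)): print(onz(d,240+e[0]/5,120+e[1]/5,.201).round(4))
print("front edge",onz(d,322,120+350/5,.201))
p,ok=cloud(d)
for v in range(146,192,4):print(v,p[v,310].round(4),p[v,335].round(4))
g=cv2.cvtColor(d["pixels"],cv2.COLOR_BGR2GRAY)
for v in (150,154,184,187): print(v,g[v,296:350].tolist())
# finger tips
fx=[proj(d,[o for o in d["pose"][:3,3]*0])] if 0 else None
T=np.array([.4753,.165,.219])
yaw=.0136
for s in(-1,1):
    for zx in (-.017,):
        print("finger pred",proj(d,T+np.array([np.sin(yaw)*s*.03+.0095,-np.cos(yaw)*s*.03,zx])))
```

```text
hole [0.5191087  0.16408655 0.201     ]
[0.5287 0.1747 0.201 ]
[0.5084 0.1747 0.201 ]
[0.529  0.1533 0.201 ]
[0.5087 0.1525 0.201 ]
front edge [0.50623554 0.16400758 0.201     ]
146 [0.5318 0.1706 0.2101] [0.5319 0.1577 0.21  ]
150 [0.5287 0.1709 0.2005] [0.529  0.1572 0.2011]
154 [0.5265 0.171  0.2003] [0.5268 0.1572 0.2014]
158 [0.5242 0.171  0.1995] [0.5244 0.157  0.1999]
162 [0.5221 0.1709 0.2006] [0.5223 0.157  0.2004]
166 [0.5198 0.1709 0.2005] [0.5198 0.1569 0.1991]
170 [0.5176 0.1709 0.2004] [0.5175 0.1568 0.1992]
174 [0.5152 0.1709 0.2   ] [0.5154 0.1568 0.2003]
178 [0.513  0.1709 0.2007] [0.5131 0.1567 0.2   ]
182 [0.5105 0.1709 0.1998] [0.5109 0.1567 0.2004]
186 [0.5084 0.1709 0.2007] [0.5084 0.1566 0.1998]
190 [0.506  0.1709 0.2004] [0.506  0.1565 0.1998]
150 [99, 65, 61, 64, 63, 86, 119, 140, 147, 145, 142, 143, 142, 143, 142, 142, 142, 142, 143, 144, 142, 142, 143, 144, 144, 145, 144, 143, 143, 143, 143, 143, 142, 143, 146, 147, 145, 145, 143, 145, 143, 141, 144, 143, 142, 134, 107, 79, 62, 53, 62, 110, 166, 191]
154 [163, 127, 96, 71, 64, 78, 114, 138, 144, 145, 145, 143, 145, 144, 143, 141, 141, 144, 142, 145, 144, 142, 145, 144, 144, 144, 145, 147, 143, 143, 143, 142, 143, 143, 142, 144, 143, 144, 144, 143, 144, 140, 143, 142, 143, 132, 103, 75, 76, 97, 136, 175, 191, 196]
184 [189, 190, 188, 187, 184, 180, 171, 159, 148, 144, 143, 144, 145, 144, 143, 142, 141, 140, 145, 145, 143, 147, 145, 143, 147, 146, 146, 146, 143, 142, 143, 140, 145, 143, 147, 146, 148, 147, 147, 145, 146, 141, 143, 145, 143, 138, 128, 123, 124, 124, 125, 126, 127, 126]
187 [105, 106, 107, 104, 102, 105, 117, 133, 146, 146, 146, 144, 142, 143, 146, 144, 142, 142, 142, 144, 146, 145, 146, 144, 144, 145, 148, 146, 144, 145, 144, 142, 145, 144, 144, 147, 146, 148, 146, 145, 144, 145, 144, 142, 142, 138, 129, 124, 124, 124, 126, 127, 127, 130]
finger pred [268.57029777 225.88459736]
finger pred [370.99215257 225.93593991]
```

Emit:
step_arm:
  series:
    - [0.45, -1, -0.5, 0, 0]
    - [0.45, -0.4, -1, 0, 0]
    - [0.45, 0, -1, 0, 0]
    - [0.45, 0, -1, 0, 0]
    - [0.45, 0, -1, 0, 0]
    - [0.45, 0, -1, 0, 0]
    - [0.45, 0, -1, 0, 0]
    - [0.45, 0, -1, 0, 0]
    - [0.45, 0, -1, 0, 0]
    - [0.45, 0, -1, 0, 0]
    - [0.45, 0, -1, 0, 0]
    - [0.45, 0, -1, 0, 0]

```text
time: 7.4
tool_pos: [0.4396, -0.1241, 0.2187]
tool_rot: [3.141, -0.0, 0.013]
contact_force: [0.3, 0.2, -1.0]
opening: 0.0411
```

Emit:
step_arm:
  series:
    - [0.45, 0, -1, 0, 0]
    - [0.45, 0, -1, 0, 0]
    - [0.45, 0, -1, 0, 0]
    - [0.45, 0, -1, 0, 0]
    - [0.45, 0, -1, -0.5, 0]
    - [0.45, 0, -1, -0.5, 0]
    - [0.45, 0, -0.5, -1, 0]
    - [0.45, 0, 0, 0, 0]
    - [0.45, 0, 0, 0, 0]

```text
time: 8.3
tool_pos: [0.4391, -0.285, 0.1685]
tool_rot: [-3.141, 0.001, 0.013]
contact_force: [-0.2, 0.8, 1.1]
opening: 0.041
```

Run:
```python
from h import *
d=snap("wrist","w5")
from cell import sensors
o=sensors.observe();print(o["tool_pos"],o["tool_rot"],o["time"],o["opening"],o["contact_force"])
```

```text
[ 0.43950538 -0.28488177  0.1693448 ] [ 3.14144863e+00 -3.67948979e-04  1.38877083e-02] 8.35 0.0414886235953843 [ 0.32257952 -0.37596601 -0.11378641]
```

View pics/w5.png

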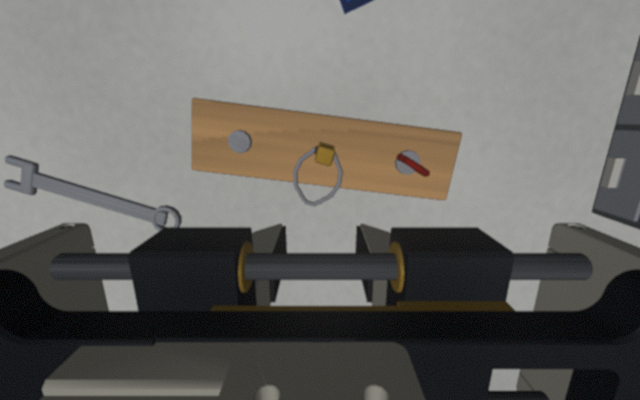

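Run:
```python
from h import *
d=load("pics/w5.pkl")
cv2.imwrite("pics/w5c.png",cv2.resize(d["pixels"][130:215,270:370],(800,680),interpolation=cv2.INTER_CUBIC)[:600])
hs=cv2.cvtColor(d["pixels"],cv2.COLOR_BGR2HSV)
p,ok=cloud(d)
m=(p[...,2]>.077)&(p[...,2]<.1)&(abs(p[...,1]+.285)<.03)&(abs(p[...,0]-.48)<.03)
v,u=np.nonzero(m);print(len(u),u.min(),u.max(),v.min(),v.max(),p[m].mean(0),p[m].min(0),p[m].max(0))
pts=np.stack([u,v],1).astype(np.float32)
c=p[m][:,:2].astype(np.float32)
r=cv2.minAreaRect(c*1000);print("top face rect",r)
r=cv2.minAreaRect(pts);bx=cv2.boxPoints(r);print(r,[onz(d,*b,.083)[:2].round(4) for b in bx])
# ring points: between z .052 and .062, x< .47
k=(p[...,2]>.0525)&(p[...,2]<.066)&(abs(p[...,1]+.285)<.04)&(p[...,0]<.475)&(p[...,0]>.40)&(hs[...,1]<90)
q=p[k];print("ring",k.sum(),q.mean(0) if len(q) else 0); print(q[np.argsort(q[:,0])[:6]].round(4)); print(q[:,1].min(),q[:,1].max())
```

```text
311 315 334 146 166 [ 0.48066371 -0.28791954  0.08203244] [ 0.47234241 -0.29562081  0.0771979 ] [ 0.48821973 -0.28048954  0.0841321 ]
top face rect ((480.31878662109375, -287.9137878417969), (13.917442321777344, 14.182090759277344), 74.65686798095703)
((324.3678894042969, 155.96226501464844), (17.44478988647461, 17.856870651245117), 15.945395469665527) [array([ 0.4758, -0.2794]), array([ 0.4892, -0.2831]), array([ 0.4857, -0.2963]), array([ 0.4721, -0.2928])]
ring 508 [ 0.45183385 -0.28124897  0.05700534]
[[ 0.4309 -0.2785  0.0555]
 [ 0.4311 -0.2776  0.0562]
 [ 0.4314 -0.2794  0.0572]
 [ 0.4321 -0.2748  0.0564]
 [ 0.4321 -0.2766  0.0565]
 [ 0.4322 -0.2757  0.0568]]
-0.3042931755588326 -0.2603084022228164
```

View pics/w5c.png

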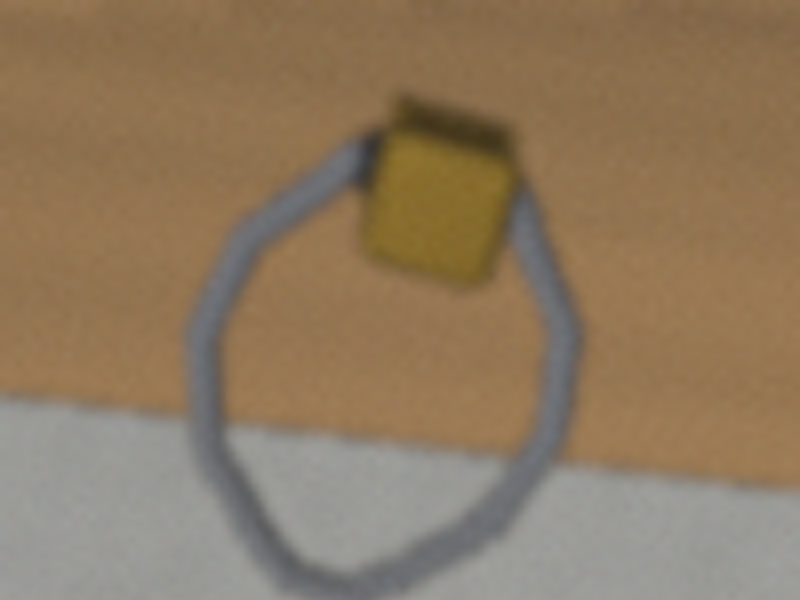

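Emit:
step_arm:
  series:
    - [0.45, 0.6, 0, 0, -1]
    - [0.45, 0.6, -0.1, 0, -1]
    - [0.45, 0.44, 0, 0, -0.9]
    - [0.45, 0, 0, -0.8, 0]
    - [0.45, 0, 0, -0.8, 0]
    - [0.45, 0, 0, -0.8, 0]
    - [0.45, 0, 0, 0, 0]
    - [0.45, 0, 0, 0, 0]

```text
time: 9.15
tool_pos: [0.4808, -0.2873, 0.1101]
tool_rot: [3.141, -0.001, -0.217]
contact_force: [0.0, -0.6, 0.8]
opening: 0.0411
```

Run:
```python
from h import *
d=snap("wrist","w6")
from cell import sensors
o=sensors.observe();print(o["tool_pos"],o["tool_rot"],o["time"],o["opening"],o["contact_force"])
cv2.imwrite("pics/w6c.png",cv2.resize(d["pixels"][130:280,220:420],(800,600),interpolation=cv2.INTER_CUBIC))
```

```text
[ 0.48100563 -0.28764979  0.11045119] [ 3.14043392e+00 -2.31493306e-03 -2.17574353e-01] 9.2 0.04104525583937229 [-0.10159799  0.12595589 -0.66713562]
```

View pics/w6c.png

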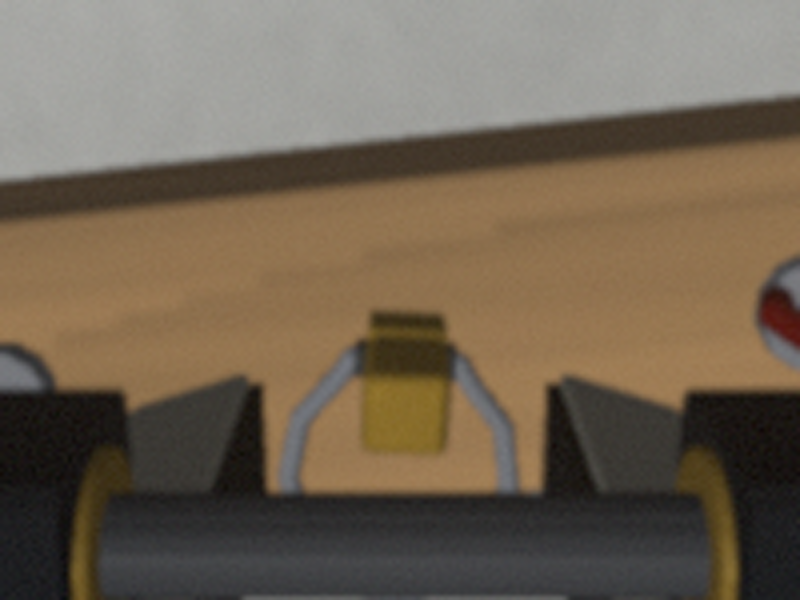

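Emit:
step_arm:
  series:
    - [0.45, 0, 0, -0.5, 0]
    - [0.45, 0, 0, -0.58, 0]
    - [0.45, 0, 0, 0, 0]
    - [0.3, 0, 0, 0, 0]
    - [0, 0, 0, 0, 0]
    - [0, 0, 0, 0, 0]
    - [0, 0, 0, 0, 0]
    - [0, 0, 0, 0, 0]
  squeeze: 25

```text
time: 10.0
tool_pos: [0.4803, -0.2877, 0.0822]
tool_rot: [3.141, -0.001, -0.218]
contact_force: [-0.8, 0.2, 1.9]
opening: 0.0133
```

Emit:
step_arm:
  series:
    - [0, 0, 0, 0.5, 0]
    - [0, 0, 0, 1, 0]
    - [0, 0, 0, 1, 0]
    - [0, 0, 0, 1, 0]
    - [0, 0, 0, 1, 0.5]
    - [0, 0, 0, 1, 0.5]
    - [0, 0, 0, 1, 0.5]
    - [0, 0, 0, 1, 0.5]
    - [0, 0, 0, 1, 0.5]
    - [0, 0, 0.5, 0, 0.4]
    - [0, 0, 1, 0, 0]
    - [0, 0, 1, 0, 0]

```text
time: 11.2
tool_pos: [0.4794, -0.2236, 0.2935]
tool_rot: [-3.141, 0.001, 0.013]
contact_force: [-0.1, 0.6, -1.0]
opening: 0.0137
```

Emit:
step_arm:
  series:
    - [0, 0, 1, 0, 0]
    - [0, 0, 1, 0, 0]
    - [0, 0, 1, 0, 0]
    - [0, 0, 1, 0, 0]
    - [0, 0, 1, 0, 0]
    - [0, 0, 1, 0, 0]
    - [0, 0, 1, 0, 0]
    - [0, 0, 1, 0, 0]
    - [0, 0, 1, 0, 0]
    - [0, 0, 1, 0, 0]
    - [0, 0, 1, 0, 0]
    - [0, 0, 1, 0, 0]

```text
time: 12.4
tool_pos: [0.4789, 0.0765, 0.2935]
tool_rot: [-3.141, 0.002, 0.014]
contact_force: [0.6, 0.4, -1.1]
opening: 0.0136
```

Emit:
step_arm:
  series:
    - [0, 0, 1, 0, 0]
    - [0, 0, 1, 0, 0]
    - [0, 0, 0.6, 0, 0]
    - [0, 0, 0, 0, 0]
    - [0, 0, 0, 0, 0]

```text
time: 12.9
tool_pos: [0.4793, 0.1401, 0.2937]
tool_rot: [3.141, 0.001, 0.015]
contact_force: [0.7, 0.4, -1.5]
opening: 0.0139
```

Emit:
step_arm:
  series:
    - [0, 0, 0.98, 0, 0.02]
    - [0, 0, 0, 0, 0]
    - [0, 0, 0, 0, 0]

```text
time: 13.2
tool_pos: [0.4799, 0.1638, 0.294]
tool_rot: [3.141, 0.001, 0.015]
contact_force: [-1.3, -0.1, -0.9]
opening: 0.0138
```

Run:
```python
from h import *
d=snap("wrist","w7"); s=snap("side","s7")
from cell import sensors
o=sensors.observe();print(o["tool_pos"],o["tool_rot"],o["time"],o["opening"],o["contact_force"])
cv2.imwrite("pics/w7c.png",cv2.resize(d["pixels"][100:250,220:420],(800,600),interpolation=cv2.INTER_CUBIC))
cv2.imwrite("pics/s7c.png",cv2.resize(s["pixels"][145:265,245:365],(600,600),interpolation=cv2.INTER_CUBIC))
```

```text
[0.48000078 0.16352501 0.29412553] [3.14102326e+00 3.40228929e-04 1.45434628e-02] 13.3 0.014033098109482911 [ 0.82859004  1.0186832  -1.31853682]
```

View pics/w7c.png

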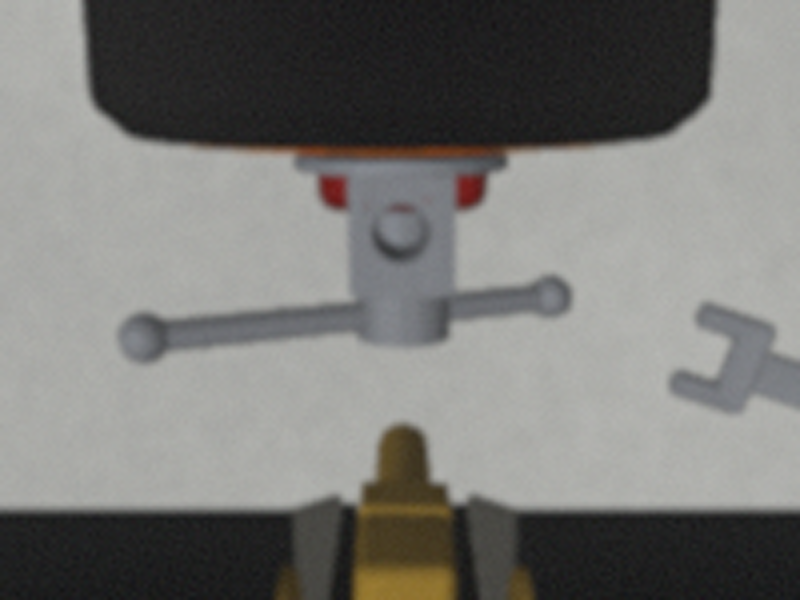

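View pics/s7c.png

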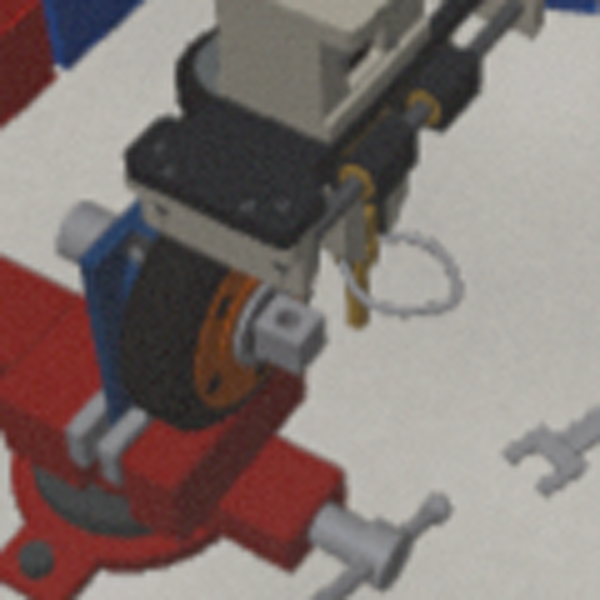

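Run:
```python
from h import *
d=load("pics/w7.pkl")
g=cv2.GaussianBlur(cv2.cvtColor(d["pixels"],cv2.COLOR_BGR2GRAY),(0,0),.8).astype(float)
def edges(v,a,b):
    gr=np.gradient(g[v]); seg=gr[a:b]; out=[]
    for sgn in(1,-1):
        s=np.clip(seg*sgn,0,None)
        i=s.argmax(); w=slice(max(0,i-2),i+3); out.append(round(float((s[w]*np.arange(a,b)[w]).sum()/s[w].sum()),2))
    return out
for v in range(146,172,2): print("flat",v,[round(edges(v,300,314)[k],2) for k in (0,1)],edges(v,326,342))
for v in range(150,166,2): print("hole",v,edges(v,308,334), g[v,308:334].astype(int).tolist())
for v in range(205,220,2): print("pin",v,edges(v,305,336))
```

```text
flat 146 [305.93, 300.43] [340.36, 333.85]
flat 148 [305.98, 300.56] [340.24, 333.86]
flat 150 [306.19, 300.85] [339.68, 333.67]
flat 152 [306.63, 301.48] [338.21, 332.91]
flat 154 [nan, 306.27] [333.3, 341.0]
flat 156 [nan, 306.41] [333.31, 340.67]
flat 158 [nan, 311.83] [333.31, 340.67]
flat 160 [301.0, 312.28] [333.31, 341.0]
flat 162 [nan, 312.43] [333.32, 330.0]
flat 164 [300.0, 306.85] [333.28, 329.33]
flat 166 [300.0, 306.88] [333.28, 329.0]
flat 168 [301.5, 306.92] [333.29, 328.67]
flat 170 [300.8, 306.89] [333.28, 340.38]
hole 150 [308.06, 332.47] [122, 125, 123, 122, 122, 122, 123, 123, 122, 119, 114, 112, 111, 113, 115, 119, 121, 122, 122, 122, 123, 124, 124, 123, 118, 105]
hole 152 [323.32, 317.02] [125, 125, 123, 120, 120, 121, 121, 118, 114, 109, 103, 99, 96, 96, 100, 105, 112, 117, 122, 124, 125, 126, 125, 125, 123, 120]
hole 154 [332.46, 308.64] [131, 127, 125, 123, 121, 117, 117, 121, 125, 126, 126, 123, 120, 117, 115, 113, 110, 109, 114, 120, 124, 125, 124, 125, 128, 139]
hole 156 [332.45, 308.58] [131, 126, 124, 122, 115, 109, 111, 120, 128, 132, 132, 129, 126, 123
[... 224 characters left out ...]
 [332.46, 312.58] [131, 126, 125, 122, 113, 95, 81, 80, 91, 104, 113, 118, 117, 113, 108, 102, 96, 93, 99, 111, 120, 124, 124, 125, 129, 141]
hole 162 [332.5, 313.89] [131, 126, 125, 124, 119, 109, 93, 78, 69, 68, 72, 78, 81, 82, 82, 83, 88, 98, 110, 120, 125, 126, 125, 125, 129, 142]
hole 164 [332.46, 315.81] [131, 126, 125, 125, 125, 122, 116, 107, 96, 85, 78, 77, 79, 83, 89, 97, 106, 115, 122, 126, 127, 126, 125, 125, 130, 142]
pin 205 [322.67, 317.35]
pin 207 [324.82, 316.09]
pin 209 [325.79, 314.97]
pin 211 [326.1, 314.19]
pin 213 [326.29, 314.05]
pin 215 [326.71, 313.97]
pin 217 [326.9, 313.85]
pin 219 [327.0, 313.74]<stdin>:8: RuntimeWarning: invalid value encountered in scalar divide
```

Run:
```python
from h import *
d=load("pics/w7.pkl")
h=onz(d,319.9,158,.201); t=onz(d,320.2,211,.222)
print(h,t,"dy",h[1]-t[1]); print("flat width",onz(d,306.9,166,.201)[1]-onz(d,333.3,166,.201)[1])
tt=onz(d,320.2,204.5,.2215);print("tip far edge",tt, "tcp",.480,.1636)
print("front edge?")
for v in range(168,180): print(v, d["pixels"][v,312:330].mean(axis=(0,1)).round())
```

```text
[0.51890633 0.16435666 0.201     ] [0.48044987 0.16349335 0.222     ] dy 0.0008633096749391667
flat width 0.02165638905501574
tip far edge [0.4855874  0.16357076 0.2215    ] tcp 0.48 0.1636
front edge?
168 127.0
169 127.0
170 127.0
171 127.0
172 127.0
173 126.0
174 123.0
175 121.0
176 121.0
177 120.0
178 120.0
179 121.0
```

Emit:
step_arm:
  series:
    - [0, 0.5, 0.03, 0, 0.03]
    - [0, 0.5, 0, 0, 0]
    - [0, 0.4, 0, 0, 0]
    - [0, 0.12, 0, 0, 0]
    - [0, 0, 0, -0.3, 0]
    - [0, 0, 0, -0.2, 0]
    - [0, 0, 0, 0, 0]
    - [0, 0, 0, 0, 0]

```text
time: 14.1
tool_pos: [0.5177, 0.1653, 0.2816]
tool_rot: [3.141, 0.001, 0.018]
contact_force: [0.5, -0.5, -0.3]
opening: 0.0133
```

Run:
```python
from h import *
d=snap("wrist","w8"); s=snap("side","s8")
from cell import sensors
o=sensors.observe();print(o["tool_pos"],o["tool_rot"],o["time"],o["opening"],o["contact_force"])
a=cv2.resize(d["pixels"][130:250,250:390],(700,600),interpolation=cv2.INTER_CUBIC)
cv2.imwrite("pics/w8c.png",a)
cv2.imwrite("pics/s8c.png",cv2.resize(s["pixels"][175:245,275:345],(600,600),interpolation=cv2.INTER_CUBIC))
```

```text
[0.51799799 0.16531394 0.28198682] [ 3.14154846e+00 -4.03574640e-04  1.80339266e-02] 14.2 0.013891516586761786 [-0.116803    0.59691963 -0.81355135]
```

View pics/w8c.png

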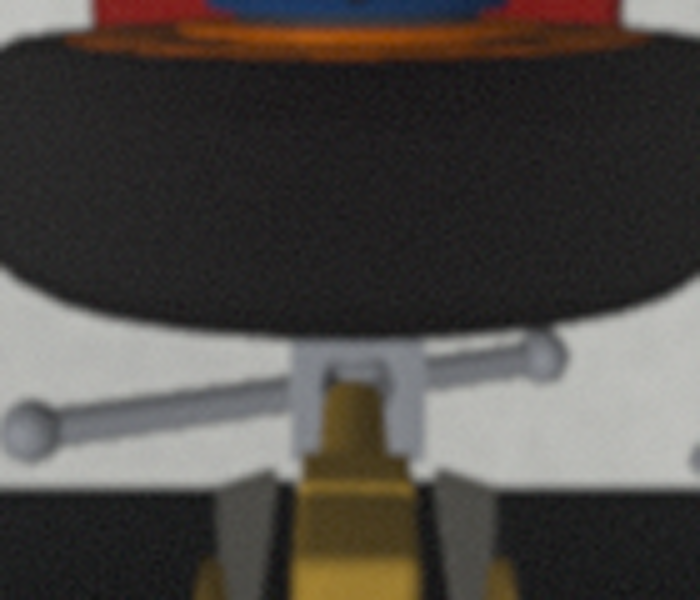

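View pics/s8c.png

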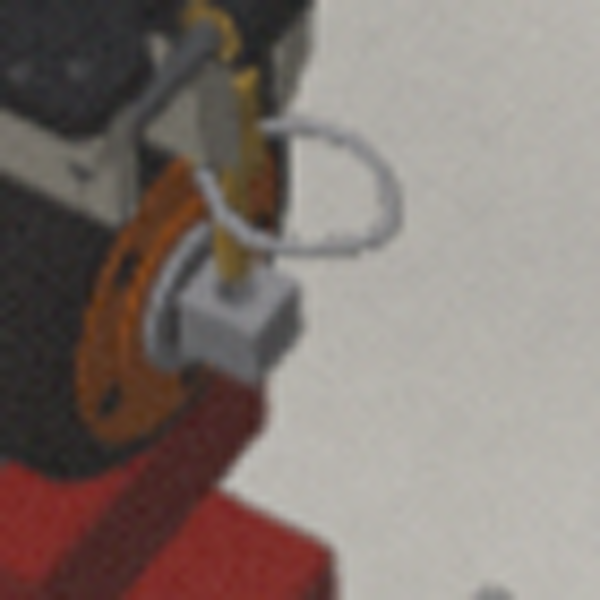

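Emit:
step_arm:
  series:
    - [0, 0, -0.03, 0, 0]
    - [0, 0, 0, -0.16, 0]
    - [0, 0, 0, -0.1, 0]
    - [0, 0, 0, 0, 0]

```text
time: 14.6
tool_pos: [0.5178, 0.1644, 0.2747]
tool_rot: [3.141, 0.001, 0.018]
contact_force: [-0.7, 0.4, -1.2]
opening: 0.0136
```

Emit:
step_arm:
  series:
    - [0, 0, 0, -0.08, 0]
    - [0, 0, 0, 0, 0]

```text
time: 14.8
tool_pos: [0.518, 0.1645, 0.273]
tool_rot: [3.141, 0.0, 0.018]
contact_force: [0.3, -0.6, -0.1]
opening: 0.0138
```

Emit:
step_arm:
  series:
    - [0, 0, 0, -0.06, 0]
    - [0, 0, 0, 0, 0]

```text
time: 15.0
tool_pos: [0.518, 0.1645, 0.2716]
tool_rot: [3.141, 0.0, 0.018]
contact_force: [-1.3, -0.2, -0.5]
opening: 0.0133
```

Emit:
step_arm:
  series:
    - [0, 0, 0, -0.08, 0]
    - [0, 0, 0, 0, 0]

```text
time: 15.2
tool_pos: [0.518, 0.1644, 0.2695]
tool_rot: [3.141, 0.0, 0.018]
contact_force: [-1.0, -0.3, -1.4]
opening: 0.014
```

Emit:
step_arm:
  series:
    - [0, 0, 0, -0.08, 0]
    - [0, 0, 0, -0.08, 0]
    - [0, 0, 0, 0, 0]

```text
time: 15.5
tool_pos: [0.5179, 0.1644, 0.2654]
tool_rot: [3.141, 0.001, 0.018]
contact_force: [-0.3, 0.4, -0.9]
opening: 0.0137
```

Emit:
step_arm:
  series:
    - [0, 0, 0, -0.2, 0]
    - [0, 0, 0, -0.2, 0]
    - [0, 0, 0, 0, 0]

```text
time: 15.8
tool_pos: [0.5176, 0.1644, 0.2547]
tool_rot: [3.141, 0.002, 0.018]
contact_force: [0.5, 0.2, -0.6]
opening: 0.0137
```

Emit:
step_arm:
  series:
    - [0, 0, 0, -0.2, 0]
    - [0, 0, 0, -0.2, 0]
    - [0, 0, 0, 0, 0]

```text
time: 16.1
tool_pos: [0.5177, 0.1644, 0.2448]
tool_rot: [3.141, 0.002, 0.018]
contact_force: [-0.1, 0.3, -1.4]
opening: 0.0138
```

Emit:
step_arm:
  series:
    - [0, 0, 0, -0.2, 0]
    - [0, 0, 0, -0.1, 0]
    - [0, 0, 0, 0, 0]

```text
time: 16.4
tool_pos: [0.5178, 0.1644, 0.2378]
tool_rot: [3.141, 0.001, 0.018]
contact_force: [0.5, 0.7, -1.3]
opening: 0.0138
```

Emit:
step_arm:
  series:
    - [0, 0, 0, -0.12, 0]
    - [0, 0, 0, 0, 0]

```text
time: 16.6
tool_pos: [0.5179, 0.1644, 0.2349]
tool_rot: [3.141, 0.0, 0.018]
contact_force: [0.0, 0.5, -0.7]
opening: 0.0138
```

Emit:
step_arm:
  series:
    - [0, 0, 0, -0.06, 0]
    - [0, 0, 0, 0, 0]

```text
time: 16.8
tool_pos: [0.518, 0.1644, 0.2336]
tool_rot: [3.141, 0.0, 0.018]
contact_force: [-0.0, 0.8, -1.0]
opening: 0.0139
```

Emit:
step_arm:
  series:
    - [0, 0, 0, -0.06, 0]
    - [0, 0, 0, 0, 0]

```text
time: 17.0
tool_pos: [0.5183, 0.1645, 0.2332]
tool_rot: [-3.142, -0.001, 0.018]
contact_force: [-1.6, -0.7, 4.5]
opening: 0.0139
```

Emit:
step_arm:
  series:
    - [0.3, 0, 0, 0, 0]
    - [0.3, 0, 0, 0, 0]
    - [0.3, 0, 0, 0, 0]
    - [0.3, 0, 0, 0.6, 0]
    - [0.3, 0, 0, 0.8, 0]
    - [0.3, 0, 0, 0, 0]

```text
time: 17.6
tool_pos: [0.5192, 0.1647, 0.2695]
tool_rot: [-3.141, -0.005, 0.018]
contact_force: [1.3, -0.7, 0.2]
opening: 0.0271
```

Emit:
step_arm:
  series:
    - [0.35, -1, 0, 0.2, 0]
    - [0.35, -1, 0, 0, 0]
    - [0.35, -0.4, 0, 0, 0]
    - [0.35, 0, 0, 0, 0]

```text
time: 18.0
tool_pos: [0.4573, 0.1646, 0.272]
tool_rot: [3.141, 0.0, 0.018]
contact_force: [-1.3, 0.1, 0.6]
opening: 0.0319
```

Run:
```python
from h import *
d=snap("wrist","w9"); s=snap("side","s9")
from cell import sensors
o=sensors.observe();print(o["tool_pos"],o["tool_rot"],o["time"],o["opening"],o["contact_force"])
a=cv2.resize(d["pixels"][100:250,220:420],(800,600),interpolation=cv2.INTER_CUBIC)
cv2.imwrite("pics/w9c.png",a)
cv2.imwrite("pics/s9c.png",cv2.resize(s["pixels"][165:245,275:355],(600,600),interpolation=cv2.INTER_CUBIC))
p,ok=cloud(d); 
m=(p[...,2]>.228)&(p[...,2]<.24)&(abs(p[...,0]-.518)<.012)&(abs(p[...,1]-.1645)<.015)
print("headtop",p[m].mean(0),p[m].max(0),p[m].min(0)); pp,_=cloud(s)
k=(p[...,2]>.2)&(p[...,2]<.215)&(p[...,0]<.503)&(p[...,0]>.45)&(abs(p[...,1]-.165)<.04)
q=p[k];print("ring",len(q),q.min(0),q.max(0),np.median(q,0))
```

```text
[0.4587806  0.16449125 0.27211493] [ 3.14151893e+00 -6.96295088e-04  1.78058941e-02] 18.1 0.032072821106297916 [-0.07320667 -0.1283148   0.02643911]
headtop [0.51834091 0.16412796 0.23309123] [0.52494374 0.17098585 0.23478574] [0.51140966 0.15722827 0.2305861 ]
ring 642 [0.4678319  0.14268525 0.20550145] [0.50289179 0.18667127 0.20971006] [0.48278805 0.16464795 0.20795487]
```

View pics/w9c.png

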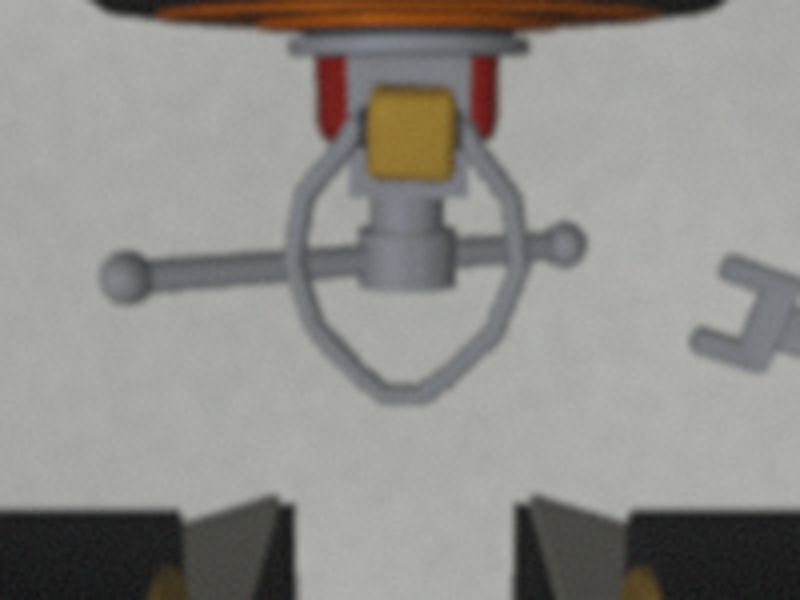

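View pics/s9c.png

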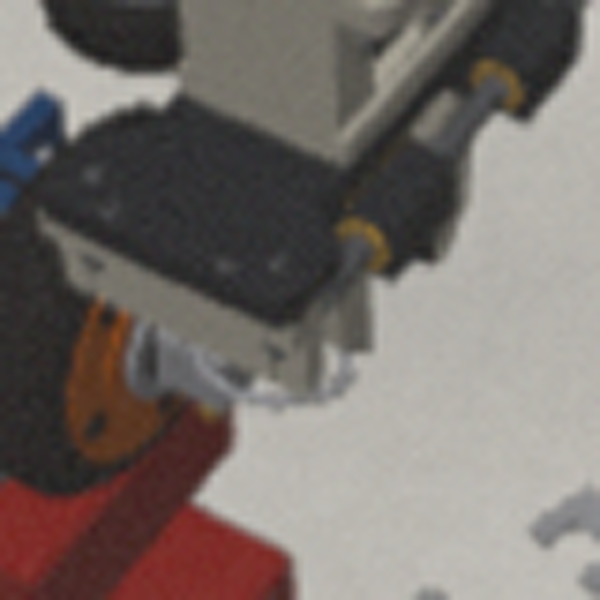

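Emit:
step_arm:
  series:
    - [0.315, 0.6, 0, 0, 0]
    - [0.315, 0.6, 0, 0, 0]
    - [0.315, 0, 0, 0, 0]
    - [0.315, 0, 0, -0.5, 0]
    - [0.315, 0, 0, -0.5, 0]
    - [0.315, 0, 0, -0.3, 0]
    - [0.315, 0, 0, -0.3, 0]
    - [0.315, 0, 0, -0.3, 0]
    - [0.315, 0, 0, -0.3, 0]
    - [0.315, 0, 0, 0, 0]

```text
time: 19.1
tool_pos: [0.4877, 0.1644, 0.2164]
tool_rot: [3.141, 0.001, 0.018]
contact_force: [-0.3, 0.2, -0.8]
opening: 0.0289
```

Run:
```python
from h import *
d=snap("wrist","w10"); s=snap("side","s10")
from cell import sensors
o=sensors.observe();print(o["tool_pos"],o["tool_rot"],o["time"],o["opening"],o["contact_force"])
a=cv2.resize(d["pixels"][100:250,220:420],(800,600),interpolation=cv2.INTER_CUBIC)
cv2.imwrite("pics/w10c.png",a)
cv2.imwrite("pics/s10c.png",cv2.resize(s["pixels"][165:245,275:355],(600,600),interpolation=cv2.INTER_CUBIC))
```

```text
[0.48806501 0.16449096 0.21727482] [3.14149097e+00 1.35978256e-04 1.78327913e-02] 19.2 0.0287343908216221 [0.56154049 0.39858606 0.5119508 ]
```

View pics/w10c.png

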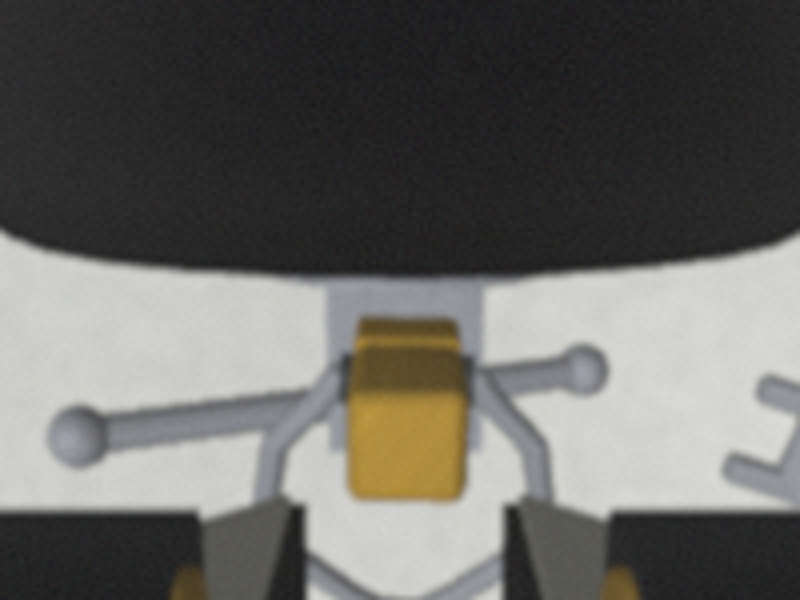

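View pics/s10c.png

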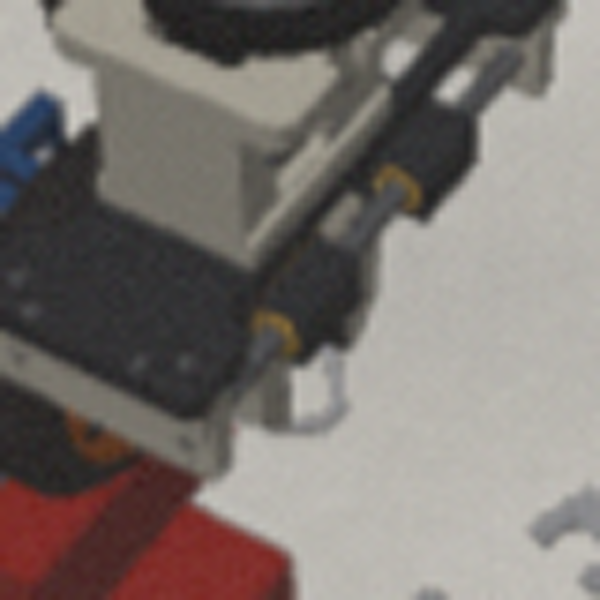

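Emit:
step_arm:
  series:
    - [0.315, 0, 0, -0.2, 0]
    - [0.315, 0, 0, -0.19, 0]
    - [0.315, 0.2, 0, 0, 0]
    - [0.315, 0.2, 0, 0, 0]
    - [0.315, 0, 0, 0, 0]

```text
time: 19.7
tool_pos: [0.4985, 0.1644, 0.2072]
tool_rot: [3.141, 0.001, 0.018]
contact_force: [-0.9, 0.4, -0.6]
opening: 0.0289
```

Emit:
step_arm:
  series:
    - [0.315, 0.16, 0, 0, 0]
    - [0.315, 0, 0, 0, 0]

```text
time: 19.9
tool_pos: [0.5023, 0.1644, 0.2073]
tool_rot: [3.141, 0.001, 0.018]
contact_force: [-1.0, -0.1, -1.0]
opening: 0.0287
```

Emit:
step_arm:
  series:
    - [0.315, 0.08, 0, 0, 0]
    - [0.315, 0, 0, 0, 0]

```text
time: 20.1
tool_pos: [0.5041, 0.1645, 0.2073]
tool_rot: [3.141, 0.0, 0.018]
contact_force: [-1.7, -0.5, -1.3]
opening: 0.029
```

Emit:
step_arm:
  series:
    - [0.315, 0.06, 0, 0, 0]
    - [0.315, 0, 0, 0, 0]

```text
time: 20.3
tool_pos: [0.5056, 0.1645, 0.2074]
tool_rot: [3.141, 0.0, 0.018]
contact_force: [-3.0, -0.7, -1.2]
opening: 0.0286
```

Run:
```python
from h import *
d=snap("wrist","w11"); s=snap("side","s11")
a=cv2.resize(d["pixels"][100:250,220:420],(800,600),interpolation=cv2.INTER_CUBIC)
cv2.imwrite("pics/w11c.png",a)
cv2.imwrite("pics/s11c.png",cv2.resize(s["pixels"][165:245,275:355],(600,600),interpolation=cv2.INTER_CUBIC))
```

```text
(no output)
```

View pics/w11c.png

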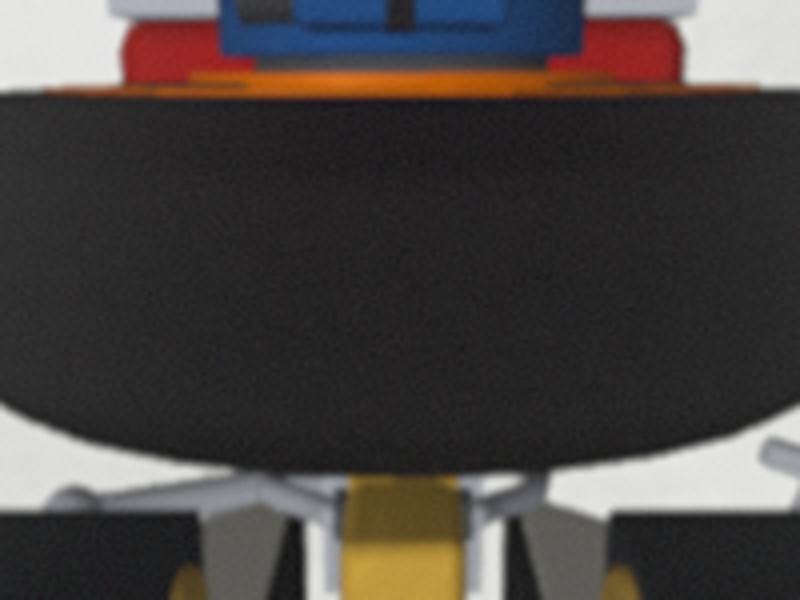

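View pics/s11c.png

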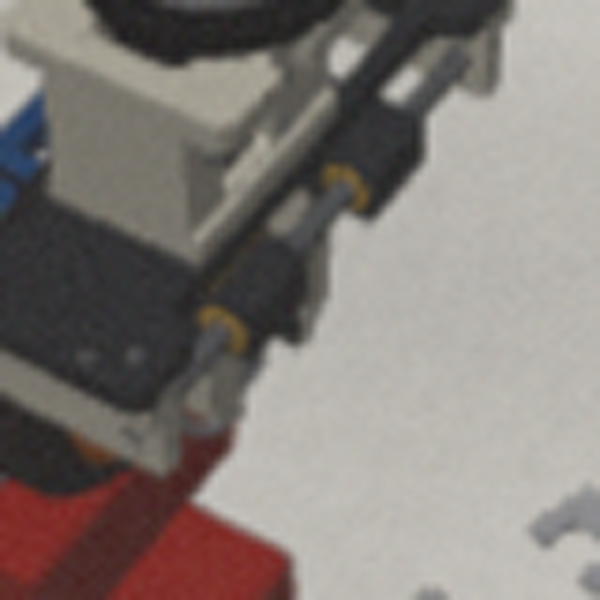

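Emit:
step_arm:
  series:
    - [0.315, 0.06, 0, 0, 0]
    - [0.315, 0, 0, 0, 0]

```text
time: 20.6
tool_pos: [0.5063, 0.1645, 0.2073]
tool_rot: [3.141, 0.002, 0.018]
contact_force: [-5.8, 0.6, -0.2]
opening: 0.0293
```

Emit:
step_arm:
  series:
    - [0.315, 0.06, 0, 0, 0]
    - [0.315, 0, 0, 0, 0]

```text
time: 20.8
tool_pos: [0.5066, 0.1645, 0.2072]
tool_rot: [3.141, 0.005, 0.018]
contact_force: [-10.2, 0.3, 2.1]
opening: 0.0289
```

Emit:
step_arm:
  series:
    - [0.315, 0.06, 0, 0, 0]
    - [0.315, 0, 0, 0, 0]

```text
time: 21.0
tool_pos: [0.509, 0.1645, 0.2073]
tool_rot: [3.141, 0.003, 0.018]
contact_force: [-3.0, 0.2, -2.2]
opening: 0.0285
```

Emit:
step_arm:
  series:
    - [0.315, -0.4, 0, 0, 0]
    - [0.315, -1, 0, 0, 0]
    - [0.315, -1, 0, 0.4, 0]
    - [0.315, -0.3, 0, 1, 0]
    - [0.315, 0, 0, 0.5, 0]
    - [0.315, 0, 0, 0, 0]

```text
time: 21.6
tool_pos: [0.4438, 0.1648, 0.2575]
tool_rot: [-3.141, -0.007, 0.018]
contact_force: [0.1, -0.3, 0.3]
opening: 0.029
```

Run:
```python
from h import *
d=snap("wrist","w12"); s=snap("side","s12")
from cell import sensors
o=sensors.observe();print(o["tool_pos"],o["time"],o["contact_force"])
a=cv2.resize(d["pixels"][80:230,220:420],(800,600),interpolation=cv2.INTER_CUBIC)
cv2.imwrite("pics/w12c.png",a)
cv2.imwrite("pics/s12c.png",cv2.resize(s["pixels"][165:245,255:335],(600,600),interpolation=cv2.INTER_CUBIC))
```

```text
[0.44278442 0.16444852 0.25506884] 21.7 [-0.14674087  0.61860036 -0.06764381]
```

View pics/w12c.png

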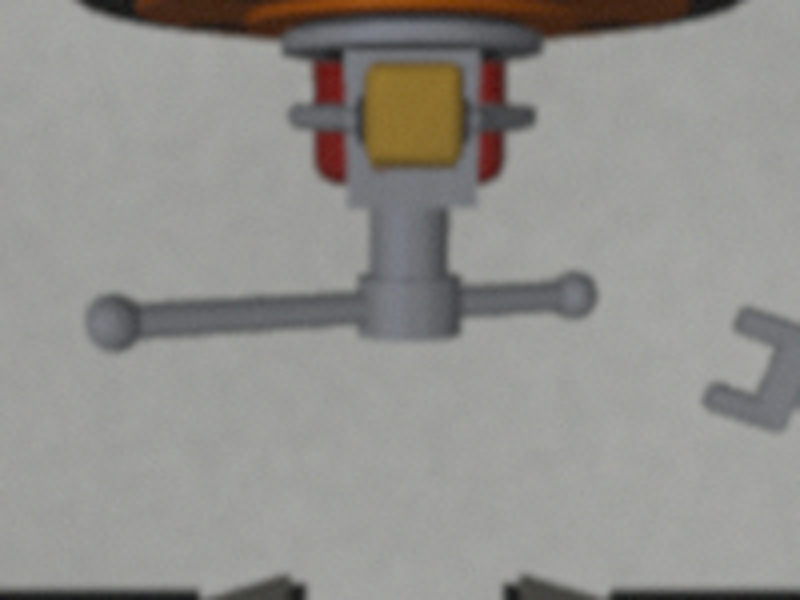

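View pics/s12c.png

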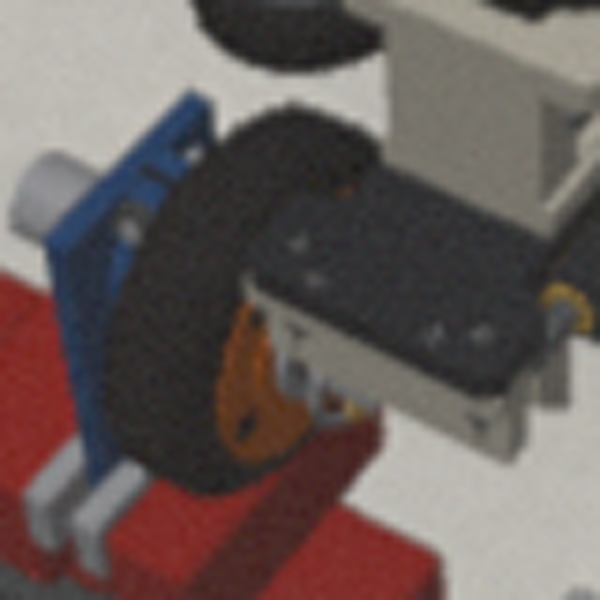

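Emit:
step_arm:
  series:
    - [0.315, -0.5, -1, 0.5, 0]
    - [0.315, -0.5, -1, 0.5, 0]
    - [0.315, 0, -1, 0, 0]
    - [0.315, 0, -1, 0, 0]
    - [0.315, 0, -1, 0, 0]
    - [0.315, 0, -1, 0, 0]
    - [0.315, 0, -1, 0, 0]
    - [0.315, 0, -1, 0, 0]
    - [0.315, 0, -1, 0, 0]
    - [0.315, 0, 0, 0, 0]
    - [0.315, 0, 0, 0, 0]

```text
time: 22.8
tool_pos: [0.4174, -0.0607, 0.2792]
tool_rot: [-3.141, 0.001, 0.016]
contact_force: [-0.0, -0.2, -0.5]
opening: 0.029
```

Run:
```python
from h import *
s=snap("side","s13");t=snap("top","t13")
cv2.imwrite("pics/s13c.png",cv2.resize(s["pixels"][165:245,255:335],(600,600),interpolation=cv2.INTER_CUBIC))
from cell import sensors
o=sensors.observe();print(o["tool_pos"],o["time"],o["contact_force"])
ps,_=cloud(s);hsv=cv2.cvtColor(s["pixels"],cv2.COLOR_BGR2HSV)
o=(hsv[...,0]>3)&(hsv[...,0]<16)&(hsv[...,1]>130)&(abs(ps[...,2]-.19)<.05)&(abs(ps[...,0]-.537)<.03)&(abs(ps[...,1]-.165)<.1)
print("face",o.sum(),np.median(ps[o],0))
q=ps[(ps[...,2]>.15)&(ps[...,2]<.24)&(ps[...,0]>.495)&(ps[...,0]<.53)&(abs(ps[...,1]-.165)<.03)]
print(q[:,2].max())
ring=(ps[...,0]>.506)&(ps[...,0]<.535)&(ps[...,2]>.155)&(ps[...,2]<.18)&(abs(ps[...,1]-.165)<.03)
print("ring",ring.sum(),ps[ring][::3].round(3).tolist()[:30])
hd=(hsv[...,0]>18)&(hsv[...,0]<32)&(hsv[...,1]>100)&(abs(ps[...,0]-.518)<.02)&(abs(ps[...,1]-.165)<.03)
print("head z",ps[hd][:,2].min(),ps[hd][:,2].max())
```

```text
[ 0.41743096 -0.05989969  0.27949298] 22.9 [ 0.10565578  0.38282104 -0.69772394]
face 245 [0.53663641 0.18400858 0.20746171]
0.23643944627087488
ring 24 [[0.531, 0.175, 0.178], [0.531, 0.179, 0.175], [0.522, 0.168, 0.166], [0.521, 0.17, 0.165], [0.506, 0.173, 0.179], [0.522, 0.177, 0.168], [0.519, 0.169, 0.161], [0.52, 0.182, 0.171]]
head z 0.16549470010917366 0.23643944627087488
```

View pics/s13c.png

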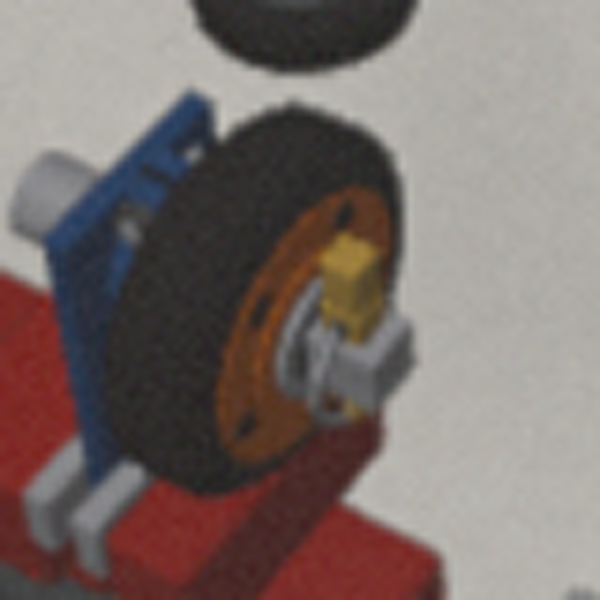

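View pics/t13.png

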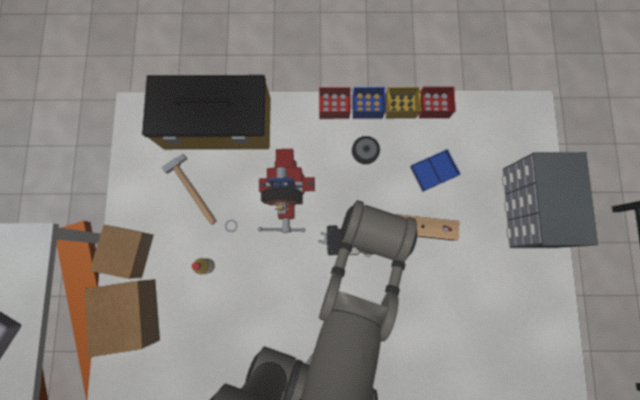

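Run:
```python
from cell import hand_in
print(hand_in())
```

```text
the job is handed in; nothing more can be done
None
```

I fitted the wheel, seated the linchpin and clicked its ring shut, then handed the job in at about 23 s of the 72 s allowed. `hand_in()` gives no verdict, so these checks are my own:

- **Wheel:** I pushed it home with the open fingers either side of the axle until it met a hard stop. The force rose from about 4 N to 17 N with almost no movement. The outer face then measured x = 0.537 m, 28 mm further in than at the start and where the home position should be.
- **Linchpin:** Once the wheel was home, the wrist camera could see the hole, about 7.5 mm nearer the plate than the middle setting. I lowered the pin in small steps while watching the force; it entered at the first try with no contact force. It met the top flat at the expected height with about 4.5 N, its head square to the axle and the ring on the outer side.
- **Ring:** I swung it down and pushed it in. The force peaked at 10 N, then dropped to 3 N as the ring jumped past the tip. After backing off, two views about 1 s apart showed it still hanging shut. Its end was 1–4 mm past the pin's axis, though that reading is only good to about 2 mm.

In the last pictures everything else looked unmoved, but the arm partly hid the pin block. No check failed. The camera readings of the axle's sideways position disagreed by about 3 mm at first, and I settled it by viewing the pin and the hole together in one wrist picture.

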